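# Release the ratchet clamp on the loudspeaker driver

## Task

Two ratchet clamps stand on the acoustics bench, one holding down a round loudspeaker driver and the other a square metal module. Lift the sprung pawl off the ratchet wheel of the speaker's clamp and keep it up until the hold-down arm has swung fully open, then let go of it. Leave the speaker sitting in its place and the module's clamp closed.

Things in the scene. Friction and masses are not known exactly. Their poses are not given: they have to be found in the camera images.
- speaker_tab (a point): Pawl thumb tab of the speaker's clamp: upright steel plate 14 mm thick along x (grip it across this, from above), 22 long along y, 33 tall; point 12 mm below its top, 111 mm above table. z up, y from tab to wheel and speaker. Pawl pin parallel to x, 63 mm towards -y, 28 below. Lifts with 5-15 N. Raising it 5 mm frees the wheel, 10-15 is safe, 30 the limit, tipping back 5. Beside it clear to 12 mm above table.
- speaker_arm (a joint): Angle, rad, of the hold-down arm and ratchet wheel of the clamp holding the speaker: 0 = level, rubber foot on the speaker; 1.0 = fully open, on its stop. A spring swings it open in about 1 s while the pawl is up; a pawl let down early catches the next tooth near 0.5. It rises beyond the wheel, clear of a gripper above the tab, to 160 mm above the table.
- module_arm (a joint): The same angle for the other clamp, of the same build, which holds a square aluminium module (58 x 58 x 38 mm) and must stay closed at 0.
- speaker_mid (a point): Centre, half-way up, of the clamped round loudspeaker driver (64 mm across, 38 mm tall). It sits loosely between four short pins on its clamp's base plate, 10 mm above the table, 112 mm from the tab along the clamp, under the arm's foot.
Not all that is in view belongs to the job. What is shaped like the part that bears module_arm but orange is not meant. What is shaped like the part that bears speaker_tab but red is not meant.

How it is judged:
By the outcome, as a careful person would: the job done as asked, in the order asked, and still so for the second after the job is handed in, with the robot touching nothing.
It also fails if it takes over 29 s, if anything falls off the work surface, if the arm or the gripper's body presses on something with over 40 N, if the wrist force passes 120 N, or if a joint passes its speed limit or range.

## Robot

A 6-joint arm with a two-finger parallel gripper is mounted at the origin on the work surface. World frame = base frame: x ahead of the robot, y to its left, z up, the work surface at z = 0. Lengths are in m, angles in rad, forces in N, time in s.
With the tool pointing down it reaches from about 0.35 to 0.775 m from the base axis. Payload 5.5 kg.
Tool frame: the origin (TCP) lies midway between the tips of the shut fingers; the grasp point (between the pads) lies 19 mm behind it; z points along the fingers, y is the line along which they close (so a half turn about z gives the same grasp; the last joint's range is limited). The gripper opens to 85 mm and grips with 20 to 120 N. Pads are 22 mm wide; open, the fingers measure 114 mm over their backs; the gripper's body (76 mm by 85 mm) begins 54 mm behind the grasp point. The pads swing forward as they close: fully open they stand 13 mm farther back than shut.
Start: joints at [-1.441, 0.313, 0.046, 1.304, 0, 1.431], TCP at [0.153, -0.554, 0.207] pointing down, gripper open.
Joint ranges: [-2.76, 2.76], [-0.86, 1.69], [-1.03, 1.26], [-2.2, 2.34], [-1.47, 1.5], [-3.14, 3.14]. Speed limits (rad/s): [2.57, 2.57, 3.14, 3.14, 3.14, 3.14].

## Interface

Orientations are given as a unit quaternion [w, x, y, z].
In Python, from workcell import env gives the robot as it stands.
- The arm moves only by the tool move_arm, never from a script. Its argument "targets" is a list of rows, each a list of 3 entries, a list of its own where there are three numbers: the shift along the tool's x, y, z in mm, then the turn, a rotation vector about the tool's x, y, z in units of 10 degrees (1.0 is 10 degrees), then the closure, from -1 (fully open) to 1 (shut). In form: [[[dx, dy, dz], [ax, ay, az], gripper], ...]. A call has 1 to 5 rows; each row is the pose to reach, as a shift and turn from the pose commanded when the call began, along the tool's axes at that moment; what a row does not reach only later rows make up. A row lasts 1/8 s, in which the tool goes at most 62.5 mm and 10.7 degrees, less where a joint would pass 70% of its speed; a pose out of reach is approached as far as the arm can. A call with a gripper value outside its range is refused whole. The fingers move at their own pace and stop on an object; "squeeze" is the grip in N (left out, the last holds). Time passes only in rows, so rows that repeat a pose let the fingers close. It gives the time, the measured TCP pose, the force, the opening and the grip force at its end, in the units of the state.
- env.get_state(): the state, without advancing time (a new reading comes with each control period).
- env.read_camera(name): name is "scene" or "top" or "wrist"; returns a dict with "pixels" (480x640x3 uint8, red, green, blue), "fovy" (degrees; the focal length in pixels is half the picture's height over the tangent of half this angle, whatever the lens; pixels are square), "cx", "cy" (the principal point, pixels), "extrinsics" (4x4, takes a point from world to camera coordinates); the wrist camera has in their place "mount" (4x4, takes a point from camera to tool coordinates, whose origin is the TCP and whose axes are the flange's). Camera axes: x right, y up, looking along -z (the intrinsics and any distortion apply to the point x, -y, -z); pixel columns grow to the right and rows downward; lengths in m; the calibration is good to about 2 mm. A picture is of the moment at which its call begins: read the wrist's pose just before it. There is no depth.
- env.hand_in(): hands the job in; it is judged then, once.
Trained networks look in a picture, given as the dict that the camera call returned (one of the last four; its "shot" number tells which), for a name from the list of things; names that differ only in an ending like _2 or _b are one class to them, and where a whole thing is asked for, a point or a joint stands for the part that bears it (a point fixed in the world has none). Each returns a list of dicts, best first, with "confidence" (0 to 1); they miss things now and then, are a little off and sometimes report something else, mostly with a low value. They report only what shows in the picture. A call takes as long as a camera call. They do not tell look-alikes from the thing itself.
- env.spot_in(thing, picture): "centre" ([x, y, z] in m, in world coordinates, good to about 4 mm: the middle of the surface that is visible of it).
- env.regions_of(thing, picture): "mask" (480x640 bool, what is visible of it).
- env.landmark_of(thing, picture): "centre" ([x, y, z] in m, in world coordinates, good to about 4 mm: a listed point, or the origin of a listed thing).
The state is a dict: "clock": time; "joint_pos": joint angles; "qvel": joint speeds; "tau": joint torques, N m; "tcp_pos": TCP position; "orientation": TCP orientation; "wrist_force": force on the tool from outside, world axes, zero at the start; "ft_torque": the same for the moment, N m; "finger_gap": finger opening in m; "grip_force": force on a finger pad.
Only numpy, scipy, OpenCV 4.12 (cv2) and the standard library are available. Lean on these libraries where they do the work, as an engineer would, in place of code of your own. Each camera call takes 0.05 s, during which the arm holds its last target. There are 200 camera calls.

## Working session

There is one attempt and no reset: what is moved stays moved. The work goes in short steps, Python scripts to look and compute and a tool call to move; the robot and the scene stay as the last step left them, time stands still between calls to the robot, and variables do not carry over. Pictures are saved under pics/ and viewed, at most 10 in all, crops included, and the job is handed in when it is done.

Besides the shell and the picture viewer there is one more tool, called as name([rows], argument=value, ...), one row to a line, values as JSON. move_arm: Moves the arm, as the interface text tells. Its arguments: {"type":"object","properties":{"targets":{"type":"array","items":{"type":"array"}},"squeeze":{"type":"number"}},"required":["targets"]}

```bash
mkdir -p pics; cat > h.py <<'E'
from workcell import env
import cv2, numpy as np
def look(name,things=("speaker_tab","speaker_mid","module_arm","speaker_arm")):
    p=env.read_camera(name)
    for t in things:
        for f in (("landmark_of","spot_in") if t!="speaker_mid" else ("landmark_of",)):
            try: print(name,f,t,[(np.round(d["centre"],4).tolist(),round(d["confidence"],2)) for d in getattr(env,f)(t,p)])
            except Exception as e: print(t,f,e)
    return p
def save(p,n,crop=None,s=1):
    im=p["pixels"][:,:,::-1]
    if crop: im=im[crop[1]:crop[3],crop[0]:crop[2]]
    cv2.imwrite("pics/"+n,cv2.resize(im,None,fx=s,fy=s,interpolation=cv2.INTER_CUBIC))
E
python3 - <<'E'
from h import *
a=look("scene");save(a,"s1.png");b=look("top");save(b,"t1.png")
s=env.get_state();print(s)
E
```

```text
scene landmark_of speaker_tab [([0.5481, 0.219, 0.111], 0.77), ([0.3225, 0.245, 0.1103], 0.58)]
scene spot_in speaker_tab [([0.3326, 0.237, 0.0877], 0.79), ([0.555, 0.2051, 0.0876], 0.56)]
scene landmark_of speaker_mid [([0.5344, 0.331, 0.0274], 0.84)]
module_arm landmark_of it knows: speaker_mid, speaker_tab
scene spot_in module_arm [([0.2721, -0.2603, 0.0618], 0.94), ([0.4773, -0.1601, 0.0682], 0.8), ([0.67, -0.0724, 0.0655], 0.71)]
speaker_arm landmark_of it knows: speaker_mid, speaker_tab
scene spot_in speaker_arm [([0.5442, 0.2818, 0.0656], 0.76), ([0.3194, 0.2978, 0.0579], 0.69)]
top landmark_of speaker_tab [([0.3264, 0.2425, 0.1105], 0.72), ([0.5463, 0.22, 0.1082], 0.59)]
top spot_in speaker_tab [([0.3327, 0.2317, 0.0909], 0.85), ([0.5503, 0.2078, 0.0881], 0.7)]
top landmark_of speaker_mid [([0.5348, 0.3288, 0.0293], 0.87)]
module_arm landmark_of it knows: speaker_mid, speaker_tab
top spot_in module_arm [([0.4684, -0.1594, 0.0676], 0.9), ([0.6606, -0.0816, 0.066], 0.72), ([0.2704, -0.2661, 0.066], 0.58)]
speaker_arm landmark_of it knows: speaker_mid, speaker_tab
top spot_in speaker_arm [([0.5374, 0.2833, 0.0678], 0.83), ([0.3081, 0.3192, 0.0672], 0.65)]
{'clock': 0.6, 'joint_pos': array([-1.44057436e+00,  3.13204068e-01,  4.60844098e-02,  1.30361542e+00,
       -6.83211255e-06,  1.43119132e+00]), 'qvel': array([ 0.00023705,  0.00092201, -0.0003192 ,  0.0001738 ,  0.0007972 ,
       -0.00018899]), 'tau': array([-1.01726717e-03, -4.80147779e+01,  2.98665565e+01,  3.08075159e-04,
       -8.22348329e-05, -4.14947095e-06]), 'tcp_pos': array([ 0.15326409, -0.5542263 ,  0.20681448]), 'orientation': array([ 3.06101745e-05,  9.90912971e-01,  1.34504586e-01, -3.55970309e-06]), 'wrist_force': array([-0.16291962, -1.08975848, -0.41565413]), 'ft_torque': array([ 0.01019888, -0.00449029, -0.03821782]), 'grip_force': 0.0, 'finger_gap': 0.08574616950605762}
```

View pics/s1.png

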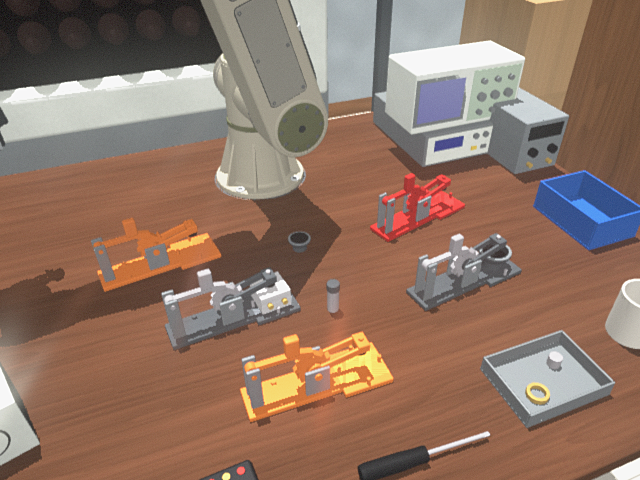

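View pics/t1.png

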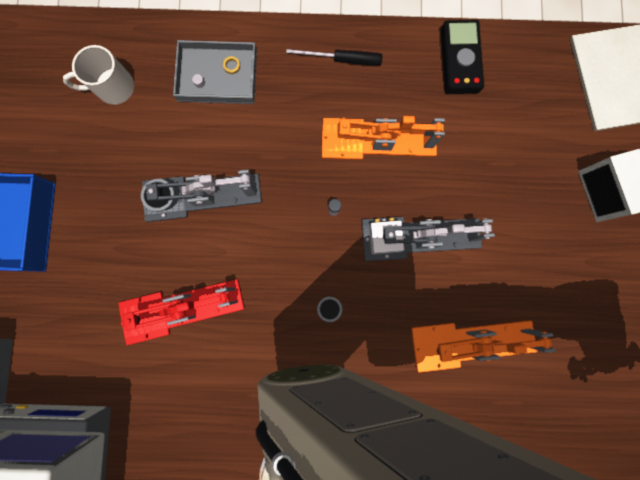

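Scene picture: grey clamp with speaker at (465,265), grey clamp with aluminium module at (232,300), look-alikes in red (418,205), dark orange (157,250), bright orange (317,375). The grey one with the round driver at scene (495,250) / top (200,190) fits: not red, and holding the speaker. I'll confirm in a crop.

```bash
python3 - <<'E'
from h import *
p=env.read_camera("scene");save(p,"c1.png",(390,170,540,320),4)
for n in ["top","scene"]:
  for k in range(2):
    look(n,("speaker_mid",))
    q=env.read_camera(n);print([np.round(d["centre"],4).tolist() for d in env.landmark_of("speaker_tab",q)])
E
```

```text
top landmark_of speaker_mid [([0.5346, 0.3286, 0.028], 0.58)]
[[0.3261, 0.2475, 0.1117]]
top landmark_of speaker_mid [([0.5347, 0.327, 0.0277], 0.9)]
[[0.327, 0.2441, 0.1103], [0.548, 0.2192, 0.1103]]
scene landmark_of speaker_mid [([0.5307, 0.3314, 0.0286], 0.86)]
[[0.5447, 0.2161, 0.1089], [0.3262, 0.2445, 0.1089]]
scene landmark_of speaker_mid [([0.5325, 0.3303, 0.0264], 0.75)]
[[0.5459, 0.2188, 0.1099], [0.3266, 0.2451, 0.1115]]
```

View pics/c1.png

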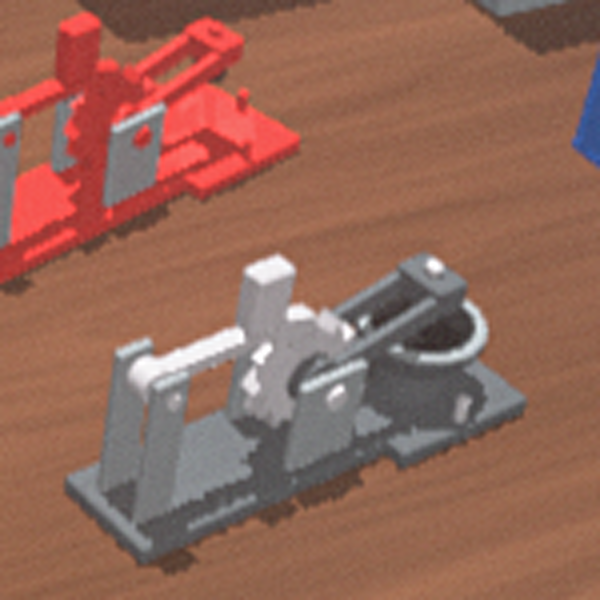

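The crop shows the grey clamp with its pale pawl tab at crop (268,295) and the round driver under the arm at (425,340), so this is the speaker's clamp. The red look-alike behind it is not meant.

move_arm([
  [[585,-640,0],[0,0,-8.12],-1],
  [[585,-640,0],[0,0,-8.12],-1],
  [[585,-640,0],[0,0,-8.12],-1],
  [[585,-640,0],[0,0,-8.12],-1],
  [[585,-640,0],[0,0,-8.12],-1],
])

```text
clock: 2.08
tcp_pos: [0.2956, -0.2741, 0.207]
orientation: [0.001, 0.822, 0.57, 0.0]
wrist_force: [1.7, -0.2, -0.6]
finger_gap: 0.0855
grip_force: 0.0
```

```bash
cat >> h.py <<'E'
from scipy.spatial.transform import Rotation as R
def go(p,yaw):
    s=env.get_state();q=s["orientation"];r=R.from_quat([q[1],q[2],q[3],q[0]])
    a=np.radians(yaw)/2;t=R.from_quat([np.cos(a),np.sin(a),0,0])
    print("t",s["clock"],s["tcp_pos"].round(4),"shift",(r.inv().apply(np.array(p)-s["tcp_pos"])*1000).round(1),"turn",np.degrees((r.inv()*t).as_rotvec()/10).round(2))
E
python3 -c "
from h import *
go([.5466,.2186,.2],96.7)"
```

```text
t 2.075 [ 0.2956 -0.2741  0.207 ] shift [549.4  62.4   6.8] turn [ 0.01  0.   -2.72]
```

move_arm([
  [[549,62,0],[0,0,-2.72],-1],
  [[549,62,0],[0,0,-2.72],-1],
  [[549,62,0],[0,0,-2.72],-1],
  [[549,62,0],[0,0,-2.72],-1],
  [[549,62,0],[0,0,-2.72],-1],
])

```text
clock: 2.7
tcp_pos: [0.4391, 0.004, 0.2072]
orientation: [0.001, 0.667, 0.745, 0.0]
wrist_force: [0.1, -1.9, -0.5]
finger_gap: 0.0855
grip_force: 0.0
```

```bash
python3 -c "
from h import *
go([.5466,.2186,.2],96.7)"
```

```text
t 2.7 [0.4391 0.004  0.2072] shift [201.3 130.7   7.3] turn [ 0.01  0.   -0.03]
```

move_arm([
  [[201,131,0],[0,0,0],-1],
  [[201,131,0],[0,0,0],-1],
  [[201,131,0],[0,0,0],-1],
  [[201,131,0],[0,0,0],-1],
  [[201,131,0],[0,0,0],-1],
])

```text
clock: 3.32
tcp_pos: [0.5469, 0.2195, 0.2056]
orientation: [-0.0, 0.665, 0.747, -0.0]
wrist_force: [-0.5, -0.1, 0.1]
finger_gap: 0.0855
grip_force: 0.0
```

```bash
python3 - <<'E'
from h import *
s=env.get_state();p=look("wrist",("speaker_tab","speaker_mid"));save(p,"w1.png")
for n in ("wrist","wrist"): look(n,("speaker_tab","speaker_mid"))
go([.5466,.2186,.2],96.7)
# project pred. points
q=s["orientation"];r=R.from_quat([q[1],q[2],q[3],q[0]])
f=240/np.tan(np.radians(p["fovy"])/2);print({k:v for k,v in p.items() if k!="pixels"})
for w in ([.5466,.2186,.123],[.5466,.2186,.111]):
    c=np.linalg.inv(p["mount"])@np.r_[r.inv().apply(np.array(w)-s["tcp_pos"]),1]
    print(p["cx"]+f*c[0]/-c[2],p["cy"]-f*c[1]/-c[2])
E
```

```text
wrist landmark_of speaker_tab [([0.5503, 0.2129, 0.112], 0.98), ([0.3265, 0.2475, 0.1122], 0.56)]
wrist spot_in speaker_tab [([0.3292, 0.2403, 0.0898], 0.72), ([0.5526, 0.2147, 0.09], 0.65)]
wrist landmark_of speaker_mid [([0.532, 0.3254, 0.0299], 0.58)]
wrist landmark_of speaker_tab [([0.5506, 0.2175, 0.1097], 0.77), ([0.3217, 0.2448, 0.1111], 0.65)]
wrist spot_in speaker_tab [([0.329, 0.242, 0.0865], 0.93), ([0.552, 0.2094, 0.0895], 0.87)]
wrist landmark_of speaker_mid [([0.5327, 0.3252, 0.0272], 0.81)]
wrist landmark_of speaker_tab [([0.3243, 0.2444, 0.1084], 0.98), ([0.5481, 0.2138, 0.1114], 0.64)]
wrist spot_in speaker_tab [([0.3262, 0.2414, 0.0868], 0.95)]
wrist landmark_of speaker_mid [([0.5348, 0.326, 0.0281], 0.57)]
t 3.925 [0.5461 0.2159 0.2071] shift [2.7 0.8 7.1] turn [ 0.    0.   -0.04]
{'fovy': 67.93533082516032, 'cx': 317.8539937894053, 'cy': 235.57951096220685, 'mount': array([[-1.08065457e-03,  9.53897410e-01,  3.00130911e-01,
         7.62099603e-02],
       [ 9.99998910e-01,  7.28928701e-04,  1.28387374e-03,
         5.97236709e-04],
       [ 1.00590980e-03,  3.00131971e-01, -9.53897158e-01,
        -1.66962714e-01],
       [ 0.00000000e+00,  0.00000000e+00,  0.00000000e+00,
         1.00000000e+00]]), 'shot': 12}
316.96733664429416 233.65172442028103
317.0263995931988 229.03072052108288
```

View pics/w1.png

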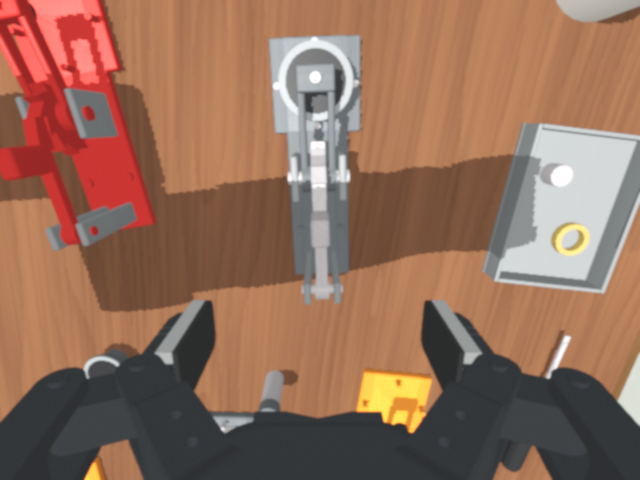

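Wrist picture: the speaker clamp runs straight up the middle; pawl pin (321,290), tab about (320,232), arm foot bolt (315,77). I'll take a fresh enlarged crop now that the arm is still, to centre precisely.

```bash
python3 - <<'E'
from h import *
s=env.get_state();p=env.read_camera("wrist");save(p,"w2.png",(260,170,380,310),4)
print(s["tcp_pos"],s["orientation"])
q=s["orientation"];r=R.from_quat([q[1],q[2],q[3],q[0]])
f=240/np.tan(np.radians(p["fovy"])/2)
th=np.radians(8)
for th in (6.7,8.2):
  th=np.radians(th);X=np.array([np.cos(th),np.sin(th),0]);Y=np.array([-X[1],X[0],0])
  for a in (-7,7):
   for b in (-11,11):
    w=np.array([.5466,.2186,.123])+X*a/1e3+Y*b/1e3
    c=np.linalg.inv(p["mount"])@np.r_[r.inv().apply(w-s["tcp_pos"]),1]
    print(a,b,round(p["cx"]+f*c[0]/-c[2]-260,1)*4,round(p["cy"]-f*c[1]/-c[2]-170,1)*4)
E
```

```text
[0.54608041 0.21586818 0.20705298] [1.55043766e-04 6.66976716e-01 7.45078529e-01 1.44767777e-04]
-7 -11 196.8 291.2
-7 11 195.2 176.0
7 -11 272.4 290.8
7 11 272.4 175.6
-7 -11 198.4 292.0
-7 11 193.6 177.2
7 -11 274.0 289.6
7 11 270.8 174.8
```

View pics/w2.png

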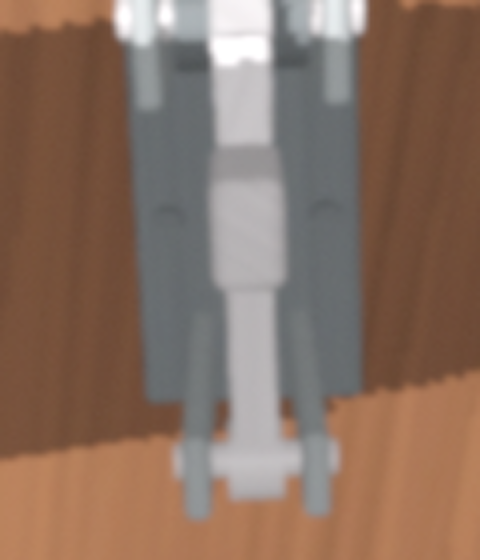

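Tab top in the crop spans columns 211–286, rows 178–288 (centre (248,233)), 2.7 mm to the right of the estimate; the clamp is turned about 1.6° more.

```bash
python3 -c "
from h import *
go([.5493,.2189,.092],98.1)"
```

```text
t 3.975 [0.5461 0.216  0.207 ] shift [  2.6   3.5 115. ] turn [ 0.    0.   -0.18]
```

move_arm([
  [[2.6,3.5,20],[0,0,-0.18],-1],
  [[2.6,3.5,60],[0,0,-0.18],-1],
  [[2.6,3.5,100],[0,0,-0.18],-1],
  [[2.6,3.5,115],[0,0,-0.18],-1],
  [[2.6,3.5,115],[0,0,-0.18],-1],
])

```text
clock: 4.6
tcp_pos: [0.5486, 0.2191, 0.0912]
orientation: [-0.0, 0.655, 0.756, -0.001]
wrist_force: [-0.2, -0.8, 0.6]
finger_gap: 0.0856
grip_force: 0.0
```

```bash
python3 - <<'E'
from h import *
go([.5493,.2189,.092],98.1)
p=env.read_camera("wrist");save(p,"w3.png")
print(env.get_state()["wrist_force"])
E
```

```text
t 4.6 [0.5486 0.2191 0.0912] shift [-0.3  0.6 -0.8] turn [-0.01  0.    0.01]
[ 0.14102109 -0.28816577  0.19236631]
```

View pics/w3.png

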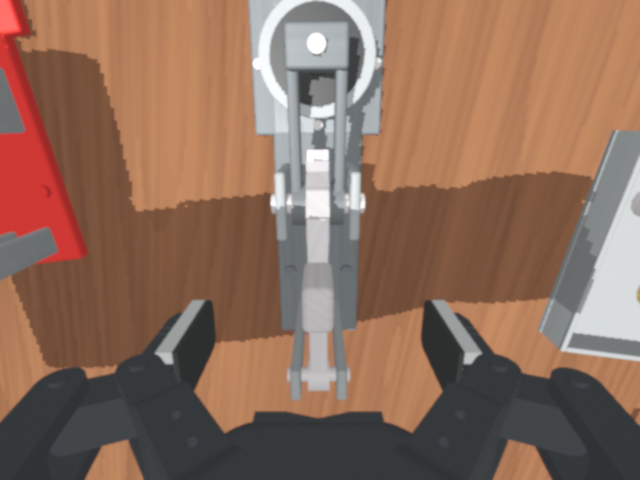

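Wrist picture: tab (317,298) lies midway between the fingers (215 and 422), and the clamp is straight. Closing now.

move_arm([
  [[0,0,0],[0,0,0],1],
  [[0,0,0],[0,0,0],1],
  [[0,0,0],[0,0,0],1],
  [[0,0,0],[0,0,0],1],
  [[0,0,0],[0,0,0],1],
], squeeze=50)

```text
clock: 5.28
tcp_pos: [0.5486, 0.2194, 0.0921]
orientation: [-0.0, 0.655, 0.756, -0.0]
wrist_force: [-3.3, 0.6, 4.8]
finger_gap: 0.012
grip_force: 51.2
```

move_arm([
  [[-0.4,0,-3],[0,0.28,0],1],
  [[-1,0,-6],[0,0.56,0],1],
  [[-2,0,-9],[0,0.84,0],1],
  [[-3,0,-12.5],[0,1.15,0],1],
  [[-3,0,-12.5],[0,1.15,0],1],
])

```text
clock: 5.9
tcp_pos: [0.549, 0.2166, 0.1044]
orientation: [-0.077, 0.652, 0.752, 0.066]
wrist_force: [-3.6, 4.2, 1.1]
finger_gap: 0.012
grip_force: 50.8
```

```bash
python3 - <<'E'
from h import *
for i in range(24): p=env.read_camera("scene")
save(p,"s2.png",(140,170,540,370),2)
s=env.get_state();print(s["clock"],s["tcp_pos"],s["wrist_force"],s["finger_gap"],s["grip_force"])
E
```

```text
7.1 [0.54898916 0.2167939  0.10411457] [-4.16975324  3.84666356  2.6181658 ] 0.012105180245089435 50.8175003528595
```

View pics/s2.png

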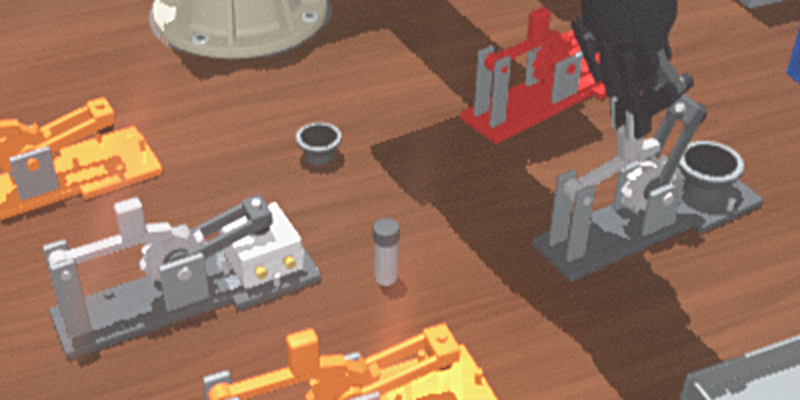

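Crop: the speaker's arm is swung up steeply (688,105), the speaker sits in place (710,170), and the module clamp is closed (255,215). I'll wait a bit to be sure it's settled.

```bash
python3 - <<'E'
from h import *
a=env.read_camera("scene")["pixels"]
for i in range(16): p=env.read_camera("scene")
d=cv2.absdiff(a,p["pixels"])[170:320,440:540].max(2);print(d.mean(),(d>60).sum())
save(p,"s3.png",(400,180,540,320),4)
print(env.get_state()["clock"])
E
```

```text
3.9243333333333332 0
7.95
```

View pics/s3.png

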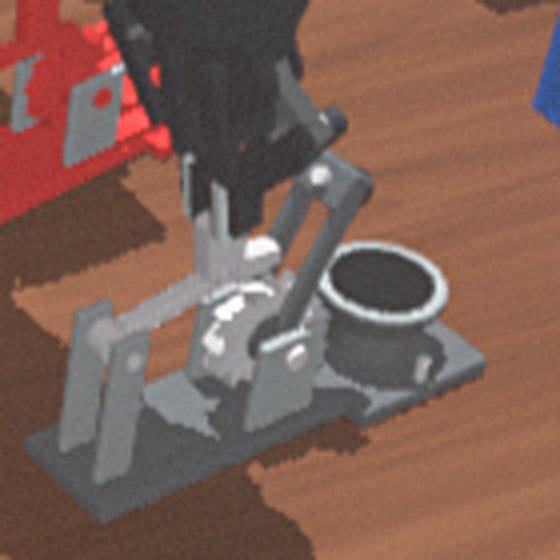

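```bash
python3 - <<'E'
from h import *
p=env.read_camera("scene");E=p["extrinsics"];f=240/np.tan(np.radians(p["fovy"])/2)
C=np.linalg.inv(E);o=C[:3,3];th=np.radians(8.1);X=np.array([np.cos(th),np.sin(th),0]);Y=np.array([-X[1],X[0],0]);t=np.array([.5493,.2189,0])
def onplane(u,v,off=0):
    d=C[:3,:3]@np.array([(u-p["cx"])/f,-(v-p["cy"])/f,-1]);k=((t-o)@X+off)/(d@X);w=o+k*d-t;return (w@Y*1e3).round(1),(w[2]*1e3).round(1)
print("open bolt",onplane(400+320/4,180+175/4),"closed bolt",onplane(390+435/4,170+266/4))
print("axle near plate open",onplane(400+297/4,180+355/4,.018),"closed",onplane(390+335/4,170+397/4,.018))
E
```

```text
open bolt (np.float64(55.7), np.float64(129.1)) closed bolt (np.float64(116.3), np.float64(76.9))
axle near plate open (np.float64(45.9), np.float64(38.2)) closed (np.float64(44.8), np.float64(37.4))
```

The arm has turned about 55° (≈1.0 rad) and is motionless, so it's on its stop. I'll lower part way, let go and retreat upward.

move_arm([
  [[0.3,0,3],[0,-0.28,0],1],
  [[0.5,0,6],[0,-0.56,0],1],
  [[0.5,0,6],[0,-0.56,0],-1],
  [[0.5,0,6],[0,-0.56,0],-1],
  [[0.5,0,6],[0,-0.56,0],-1],
])

```text
clock: 8.62
tcp_pos: [0.5502, 0.2174, 0.0987]
orientation: [-0.038, 0.654, 0.754, 0.034]
wrist_force: [-0.6, -0.3, 0.1]
finger_gap: 0.066
grip_force: 0.0
```

move_arm([
  [[0,0,0],[0,0,0],-1],
  [[0,0,0],[0,0,0],-1],
  [[0,0,-30],[0,0,0],-1],
  [[0,0,-70],[0,0,0],-1],
  [[0,0,-120],[0,0,0],-1],
])

```text
clock: 9.25
tcp_pos: [0.5505, 0.2055, 0.2182]
orientation: [-0.04, 0.654, 0.755, 0.033]
wrist_force: [1.5, 0.2, 1.0]
finger_gap: 0.0855
grip_force: 0.0
```

```bash
python3 - <<'E'
from h import *
for i in range(8): p=env.read_camera("scene")
save(p,"s4.png",(140,170,540,370),2)
look("scene",("speaker_mid",))
s=env.get_state();print(s["clock"],s["tcp_pos"],s["wrist_force"],s["finger_gap"])
E
```

```text
scene landmark_of speaker_mid [([0.5312, 0.3318, 0.028], 0.62), ([0.5465, 0.2173, 0.1111], 0.61)]
9.75 [0.55043407 0.20573736 0.21646377] [-0.35175205 -0.22224506 -0.47701001] 0.08566557703843554
```

View pics/s4.png

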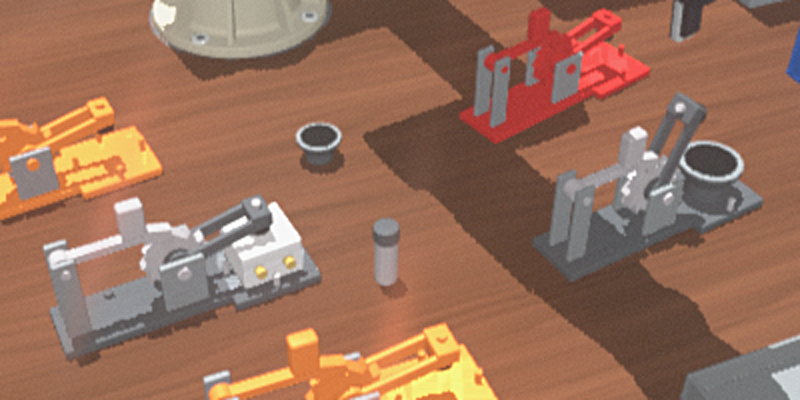

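The picture shows the speaker's arm open (688,105), the pawl down and released (633,145), the speaker in place (710,170), the module clamp closed (255,215), and the gripper clear.

```bash
python3 -c "
from workcell import env
print(env.hand_in())"
```

```text
the job is handed in; nothing more can be done
None
```

The speaker's clamp is fully open with its pawl released, the speaker is still in place, and the module's clamp stayed closed; I handed the job in at about 9.8 s, and no verdict came back.

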